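Clamp a lino block under a strap and ring nut

TASK

Slide the loose forked metal strap under the raised ring nut so that its fork straddles the stud and it lies flat across the wooden heel block and the lino block, and let go of it. Then crank the ring nut clockwise by its black handle, counting the turns (one and a half to two), until it meets the strap and the resistance clearly rises: snug, so that it grips the strap, but not forced hard down. Let go, and leave the lino block and the things around it where they are.

Things in the scene. Friction and masses are not known exactly. Their poses are not given: they have to be found in the camera images.
- board: Plywood clamping board, 190 x 140 x 18 mm, fixed to the table; origin at its underside on the stud's axis. x points from the stud to the lino block, z up. On its -x side a wooden heel block lies 40 to 75 mm from the stud's axis, 70 mm wide, its top 43 mm above the table, level with the lino block. The board ends 90 mm from the stud on that side; the strap's tail hangs out over it.
- stud (a point): Centre of the top of the upright threaded steel stud, 14 mm in diameter, fixed in the board; 106 mm above the table. Axes as the board's.
- ring: Knurled steel ring nut, 52 mm diameter, 14 mm high, captive on the stud's thread; origin at the centre of its underside, x along its crank arm to the handle. Clockwise from above lowers it 10 mm a turn. At the start its underside is 71 to 75 mm above the table (14 to 18 mm above a strap in place) and the handle is within 65 degrees of the board's +x.
- handle_grip (a point): Point on the axis of the black crank handle, 54.5 mm above the ring's underside, 40 mm above the handle's foot: an upright cylinder 18 mm in diameter, 58 mm high, 50 mm from the stud's axis, spinning freely on its pin, so it can be held and carried round without turning the hand. Free, it takes under 1 N to push; on the strap the push rises by about 20 N per further radian. Snug is 3 to 10 N more.
- strap: Loose forked aluminium strap, 155 x 44 x 14 mm, 0.16 to 0.26 kg. Origin at its underside, where the stud's axis belongs in the slot; x points to the fork's open end (x = 40 mm). The slot is 22 mm wide and closes at x = -11 mm; the tail, 30 mm wide, ends at x = -115 mm. In place its x is along the board's x and its underside 43 mm above the table.
- lino: Lino block to be clamped, loose, 70 x 100 x 25 mm, wood with grey lino on top, lying on the clamping board beyond the stud with its near edge about 20 mm from the stud's axis; origin at the centre of its underside. Its top is 43 mm above the table.
- brayer: Ink roller with a black handle, about 160 x 124 x 42 mm, lying on the table; a bystander. Origin underneath, near the middle; x points to the roller.
- ink_bottle: Green ink bottle, 68 mm diameter, 170 mm high, standing; a bystander. Origin at the centre of its underside.
- spray: Small clear spray bottle, 38 mm diameter, 125 mm high, standing; a bystander. Origin at the centre of its underside.
- strap_grip (a point): Middle of the top of the dark steel grip block that is fixed on the strap's tail: 43 mm long, 30 mm wide, 16 mm high, 92 mm behind the strap's origin (x = -92 mm), its top 30 mm above the strap's underside. Take it across its 30 mm width. The strap balances at about x = -59 mm. Axes as the strap's.
There are look-alikes about, which are no part of the job. Several things have the shape of the board; the one meant has the colours described above.

How it is judged:
On the way:
1. the strap lies flat on the heel block and the lino block, its slot around the stud under the ring, released, the ring not yet on it (horizontal distance between strap and stud below 0.009 m and angle between strap's own z axis and vertical below 0.04 rad and angle between the x axis of strap and the x axis of stud, either way round below 0.2 rad and height (world z) of strap between 0.04 and 0.046 m and contact force between the fingers and strap below 0.2 N and contact force between ring and strap below 1 N), for 0.2 s.
At the end, for the whole second after the job is handed in: The strap lies flat (within 0.04 rad) on heel and lino block with its slot origin within 9 mm of the stud's axis and its x axis within 0.2 rad of the board's; the ring clamps it with 4 to 45 N and no longer turns; the lino block is within 10 mm of its start (contact force between ring and strap between 4 and 45 N and horizontal distance between strap and stud below 0.009 m and angle between strap's own z axis and vertical below 0.04 rad and angle between the x axis of strap and the x axis of stud, either way round below 0.2 rad and height (world z) of strap between 0.04 and 0.046 m and linear speed of strap below 0.01 m/s and angular speed of ring below 0.05 rad/s and distance of lino from where it was at the start of the episode below 0.01 m); the robot touches nothing.
It fails at once if the nut is forced down on the strap with more than 60 N (contact force between ring and strap above 60 N).
It fails at once if the lino block is shifted by more than 20 mm (distance of lino from where it was at the start of the episode above 0.02 m).
It fails at once if the ink roller is moved (distance of brayer from where it was at the start of the episode above 0.03 m).
It fails at once if the ink bottle is moved or knocked over (distance of ink_bottle from where it was at the start of the episode above 0.03 m).
It fails at once if the spray bottle is moved or knocked over (distance of spray from where it was at the start of the episode above 0.03 m).
It also fails if it takes over 72 s, if anything falls off the work surface, if the arm or the gripper's body presses on something with over 40 N, if the wrist force passes 120 N, or if a joint passes its speed limit or range.

ROBOT

A 7-joint arm with a two-finger parallel gripper is mounted at the origin on the work surface. World frame = base frame: x ahead of the robot, y to its left, z up, the work surface at z = 0. Lengths are in m, angles in rad, forces in N, time in s.
With the tool pointing down it reaches from about 0.4 to 0.85 m from the base axis. Payload 10.4 kg.
Tool frame: the origin (TCP) lies midway between the tips of the shut fingers; the grasp point (between the pads) lies 19 mm behind it (manip.hold_point_z is the distance from the TCP to the grasp point, in m); z points along the fingers, y is the line along which they close (so a half turn about z gives the same grasp; the last joint's range is limited). The gripper opens to 85 mm and grips with 20 to 120 N. Pads are 22 mm wide; open, the fingers measure 114 mm over their backs; the gripper's body (76 mm by 85 mm) begins 54 mm behind the grasp point. The pads swing forward as they close: fully open they stand 13 mm farther back than shut.
Start: joints at [1.261, 0.332, -0.065, 1.46, 0.022, 1.35, -0.088], TCP at [0.177, -0.599, 0.231] pointing down, gripper open.
Joint ranges: [-2.6, 2.6], [-0.5, 2.12], [-1.47, 1.34], [0.16, 2.42], [-1.27, 4.41], [0.06, 2.06], [-2.6, 2.6]. Speed limits (rad/s): [2.22, 2.22, 2.79, 2.79, 3.14, 3.14, 3.14].

INTERFACE

Orientations are given as a unit quaternion [x, y, z, w].
In Python, from workcell import manip, eyes, job gives the robot as it stands.
- The arm moves only by the shell command python3 -m crank 'ROWS' [FORCE]. ROWS is JSON, a list that holds one entry, the list of rows, each a list of 7 numbers: the finger opening in cm, from 0 to 8.54, then the shift along the world's x, y, z in cm, then the turn, a rotation vector about the world's x, y, z in degrees. In form: [[[hand, x, y, z, ax, ay, az], ...]]. A call has 1 to 20 rows; each row shifts and turns the commanded pose from where the row before left it; what a row does not reach is not made up. A row lasts 1/8 s, in which the tool goes at most 62.5 mm and 10.7 degrees, less where a joint would pass 70% of its speed; a pose out of reach is approached as far as the arm can. A call with a gripper value outside its range is refused whole. The fingers move at their own pace and stop on an object; FORCE is the grip in N (left out, the last holds). Time passes only in rows, so rows that do not move let the fingers close. It gives the time, the measured TCP pose, the force, the opening and the grip force at its end, in the units of the state.
- manip.get_obs(): the state, without advancing time (a new reading comes with each control period).
- eyes.camera(name): name is "scene" or "top" or "wrist"; returns (picture, depth): 480x640x3 uint8, red, green, blue; 480x640 float32, m along the optical axis (not along the pixel's ray), 0 where there is no reading.
- eyes.camera_params(name): a dict with "fx", "fy", "cx", "cy" (pixels), "world_from_camera" (4x4, takes a point from camera to world coordinates); the wrist camera has in their place "hand_eye" (4x4, takes a point from camera to tool coordinates, whose origin is the TCP and whose axes are the flange's). Camera axes: x right, y down, z forward; pixel columns grow to the right and rows downward; lengths in m; the calibration is good to about 2 mm. A picture is of the moment at which its call begins: read the wrist's pose just before it. camera_params takes no time and is no camera call.
- job.hand_in(): hands the job in; it is judged then, once.
The state is a dict: "clock": time; "joint_pos": joint angles; "joint_velocities": joint speeds; "tau": joint torques, N m; "position": TCP position; "ee_rot": TCP orientation; "ft_force": force on the tool from outside, world axes, zero at the start; "torque": the same for the moment, N m; "grip_width": opening from 0.0 (shut) to 1.0 (fully open); "grasp_force": force on a finger pad.
Only numpy, scipy, OpenCV 4.12 (cv2) and the standard library are available. Lean on these libraries where they do the work, as an engineer would, in place of code of your own. Each camera call takes 0.05 s, during which the arm holds its last target. There are 200 camera calls.

## Working session

There is one attempt and no reset: what is moved stays moved. The work goes in short steps, Python scripts to look and compute and a shell command to move; the robot and the scene stay as the last step left them, time stands still between calls to the robot, and variables do not carry over. Pictures are saved under pics/ and viewed, at most 10 in all, crops included, and the job is handed in when it is done.

```bash
mkdir -p pics; ls; cat > h.py <<'E'
import numpy as np, cv2
from workcell import manip, eyes, job
from scipy.spatial.transform import Rotation as R
def grab(n):
    o=manip.get_obs(); im,d=eyes.camera(n); p=eyes.camera_params(n)
    if n=="wrist":
        T=np.eye(4);T[:3,:3]=R.from_quat(o["ee_rot"]).as_matrix();T[:3,3]=o["position"];W=T@np.array(p["hand_eye"])
    else: W=np.array(p["world_from_camera"])
    v,u=np.mgrid[:480,:640]
    P=np.stack([(u-p["cx"])/p["fx"]*d,(v-p["cy"])/p["fy"]*d,d],-1)@W[:3,:3].T+W[:3,3]
    P[d==0]=np.nan
    return im,d,P,W,p
def save(im,f): cv2.imwrite("pics/"+f,im[:,:,::-1])
E
python3 - <<'E'
from h import *
for n in("top","scene"):
    im,d,P,W,p=grab(n); save(im,n+"0.png"); np.savez(n+"0.npz",im=im,P=P)
    print(n,W[:3,3].round(3),W[:3,2].round(2))
o=manip.get_obs();print(o["clock"],o["position"],o["ee_rot"],o["ft_force"],o["grip_width"],manip.hold_point_z)
E
```

```text
pics
top [ 0.538 -0.007  1.11 ] [ 0.05  0.   -1.  ]
scene [ 1.206 -0.225  0.7  ] [-0.69  0.24 -0.68]
0.1 [ 0.17671138 -0.59916147  0.23060809] [ 9.89731337e-01  1.42938770e-01 -1.14471308e-04 -6.12198099e-04] [-0.09874354  0.19405068 -0.80659696] 1.0035018272292289 0.0187
```

View pics/top0.png

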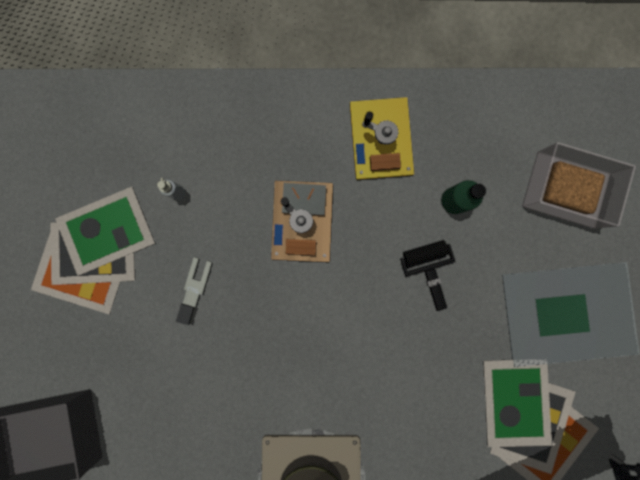

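View pics/scene0.png

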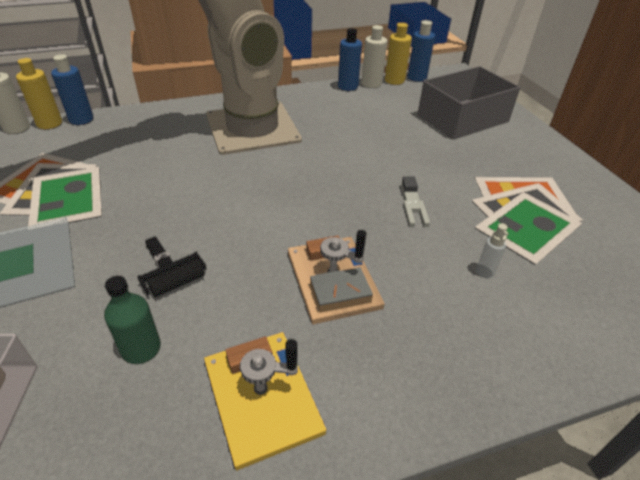

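The top view shows the plywood board at (302,222) with heel toward the robot and lino beyond it. The handle is at (286,203), the strap at (195,290) with fork up and away, and the spray at (167,187). The yellow board is a decoy. Next I measure.

```bash
python3 - <<'E'
from h import *
D=np.load("top0.npz");P=D["P"];im=D["im"].astype(int)
S=np.load("scene0.npz")["P"]
def rect(m,s):
    q=P[m][:,:2].astype(np.float32); r=cv2.minAreaRect(q*1000); print(s,len(q),"c",np.round(r[0],1),"size",np.round(r[1],1),"ang",round(r[2],1),"z",np.median(P[m][:,2]).round(4))
v,u=np.mgrid[:480,:640]
X,Y,Z=P[...,0],P[...,1],P[...,2]
box=lambda a,b,c,d:(u>a)&(u<b)&(v>c)&(v<d)
b=box(262,345,170,272)
rect(b&(Z>.010)&(Z<.026),"board"); rect(b&(Z>.036)&(Z<.05)&(v>235),"heel")
rect(b&(Z>.036)&(Z<.05)&(v<222),"lino")
rect(b&(Z>.078)&(Z<.096)&(v>205),"ring");rect(b&(Z>.099)&(Z<.112)&(v>208),"stud");rect(b&(Z>.12)&(v<215),"handle")
s=box(165,220,250,330)
rect(s&(Z>.007),"strap"); rect(s&(Z>.022),"grip"); rect(s&(Z>.007)&(Z<.02),"strapflat")
rect(box(150,190,170,210)&(Z>.02),"spray")
# scene cloud
f=S.reshape(-1,3);c=lambda lo,hi,x0,x1,y0,y1:f[(f[:,2]>lo)&(f[:,2]<hi)&(f[:,0]>x0)&(f[:,0]<x1)&(f[:,1]>y0)&(f[:,1]<y1)]
for n,lo,hi in(("ring",.08,.095),("handletop",.138,.16),("stud",.1,.109)):
    q=c(lo,hi,.42,.72,-.1,.15); print(n,len(q),q.min(0).round(4),q.max(0).round(4),np.median(q,0).round(4))
q=c(.007,.04,.3,.52,.15,.33); r=cv2.minAreaRect((q[:,:2]*1000).astype(np.float32));print("strap scene",r)
q=c(.02,.04,.3,.52,.15,.33); r=cv2.minAreaRect((q[:,:2]*1000).astype(np.float32));print("grip scene",r)
big=cv2.resize(D["im"][165:340,160:350],None,fx=4,fy=3.4,interpolation=cv2.INTER_CUBIC);save(big,"crop.png")
E
```

```text
board 2475 c [622.6  22.1] size [139.9 190.1] ang 87.5 z 0.0175
heel 450 c [559.2  25.2] size [68.  35.1] ang 89.8 z 0.0423
lino 1100 c [673.5  17. ] size [99.9 70.5] ang 86.6 z 0.0424
ring 453 c [624.7  24.5] size [68.7 52.4] ang 20.8 z 0.088
stud 31 c [617.3  22.2] size [13.1 11.1] ang 88.0 z 0.1045
handle 63 c [653.9  55.2] size [15.4 16.3] ang 1.0 z 0.146
strap 935 c [458.5 285.6] size [ 52.7 159.1] ang 68.5 z 0.0147
grip 255 c [402.4 297.4] size [30.7 43.8] ang 75.0 z 0.0295
strapflat 674 c [459.9 285. ] size [ 52.1 156.2] ang 68.3 z 0.0136
spray 379 c [692.3 321.1] size [31.1 36.9] ang 63.1 z 0.0842
ring 567 [ 0.5899 -0.0053  0.0801] [0.6631 0.0632 0.0949] [0.6288 0.0237 0.0883]
handletop 89 [0.645  0.046  0.1384] [0.6635 0.0641 0.1503] [0.6561 0.054  0.1462]
stud 76 [0.6105 0.0142 0.1   ] [0.6628 0.0627 0.109 ] [0.6214 0.0255 0.1053]
strap scene ((452.1217041015625, 282.1020812988281), (45.76342010498047, 152.6057891845703), 73.14655303955078)
grip scene ((401.9810791015625, 296.5111389160156), (31.343658447265625, 48.396114349365234), 73.80435943603516)
```

```bash
python3 -m crank '[[[7,2.8,3.1,0,0,0,6],[7,2.8,3.1,0,0,0,6],[7,2.8,3.1,0,0,0,6],[7,2.8,3.1,0,0,0,6],[7,2.8,3.1,0,0,0,6],[7,2.8,3.1,0,0,0,6],[7,2.8,3.1,0,0,0,6],[7,2.8,3.1,0,0,0,6],[7,1.1,3.9,0,0,0,6],[7,1.1,3.9,0,0,0,6],[7,1.1,3.9,0,0,0,6],[7,1.1,3.9,0,0,0,6],[7,1.1,3.9,0,0,0,6],[7,1.1,3.9,0,0,0,6],[7,1.1,3.9,0,0,0,6],[7,1.1,3.9,0,0,0,6],[7,1.1,3.9,0,0,0,6],[7,-1.2,3.7,0,0,0,6],[7,-1.2,3.7,0,0,0,6],[7,-1.2,3.7,0,0,0,6]]]' 80
python3 -m crank '[[[7,-1.2,3.7,0,0,0,6],[7,-1.2,3.7,0,0,0,6],[7,-1.2,3.7,0,0,0,6],[7,-1.2,3.7,0,0,0,6],[7,-1.2,3.7,0,0,0,4.6],[7,0,0,0,0,0,0],[7,0,0,0,0,0,0]]]'
python3 - <<'E'
from h import *
im,d,P,W,p=grab("wrist"); save(im,"w1.png")
Z=P[...,2]; 
def rect(m,s):
    q=P[m][:,:2].astype(np.float32); r=cv2.minAreaRect(q*1000); print(s,len(q),np.round(r[0],1),np.round(r[1],1),round(r[2],1),np.median(P[m][:,2]).round(4))
near=(abs(P[...,0]-.44)<.12)&(abs(P[...,1]-.285)<.07)
rect(near&(Z>.023)&(Z<.04),"grip");rect(near&(Z>.007)&(Z<.04),"all")
o=manip.get_obs();print(o["position"],R.from_quat(o["ee_rot"]).as_matrix()[:,1],o["joint_pos"],o["ft_force"])
E
```

```text
clock: 2.6
position: [0.4632, 0.1116, 0.2311]
ee_rot: [0.37, 0.929, -0.0, -0.0]
ft_force: [0.0, 0.3, 0.1]
grip_width: 0.817
grasp_force: 0.0
clock: 3.48
position: [0.404, 0.2949, 0.231]
ee_rot: [0.131, 0.991, -0.0, -0.0]
ft_force: [1.2, -0.7, 0.1]
grip_width: 0.821
grasp_force: 0.0
grip 1252 [403.  297.1] [30.  43.4] 73.8 0.0301
all 3655 [456.8 281.5] [ 43.9 155.7] 74.3 0.0146
[0.40429248 0.29441803 0.23107595] [ 2.60173107e-01  9.65561767e-01 -6.54279641e-04] [ 0.24761301  0.17006693 -1.04812166  1.74117322  0.15229933  1.318348
  0.47498561] [-0.08310024 -0.14130587  0.92756276]
```

View pics/w1.png

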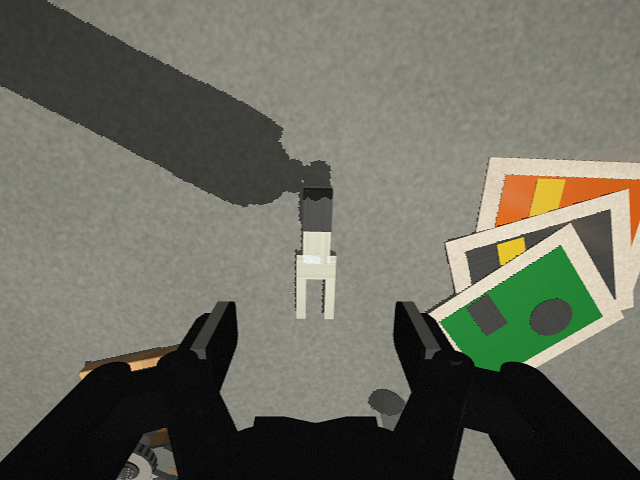

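```bash
python3 -m crank '[[[7,-0.1,0.2,-4,0,0,-0.8],[7,0,0,-4,0,0,0],[7,0,0,-4,0,0,0],[7,0,0,-4,0,0,0],[7,0,0,-3,0,0,0],[7,0,0,-2,0,0,0],[7,0,0,-1.4,0,0,0],[7,0,0,0,0,0,0],[3.5,0,0,0,0,0,0],[2,0,0,0,0,0,0],[2,0,0,0,0,0,0],[2,0,0,0,0,0,0],[2,0,0,0,0,0,0],[2,0,0,0,0,0,0],[2,0,0,0,0,0,0]]]' 80
```

```text
clock: 5.4
position: [0.4034, 0.2979, 0.0084]
ee_rot: [0.137, 0.991, 0.0, 0.001]
ft_force: [-1.9, -1.3, 7.8]
grip_width: 0.338
grasp_force: 79.4
```

```bash
python3 -m crank '[[[2,0,0,2,0,0,0],[2,0,0,2,0,0,0],[2,0,0,2,0,0,0],[2,0,-1,0,0,0,0],[2,0.2,-2,0,0,0,1],[2,0.3,-3,0,0,0,1.5],[2,0.4,-3,0,0,0,1.5],[2,0.4,-3,0,0,0,1.5],[2,0.4,-3,0,0,0,1.5],[2,0.4,-3,0,0,0,1.5],[2,0.4,-3,0,0,0,1.5],[2,0.4,-2.7,0,0,0,1.5],[2,0.4,-2,0,0,0,1],[2,0.3,-1,0,0,0,0.6],[2,0,0,0,0,0,0],[2,0,0,0,0,0,0],[2,0,0,0,0,0,0]]]'
cat > m.py <<'E'
from h import *
def fit(P,m,s,thr=.003):
    q=P[m]; 
    for _ in range(3):
        A=np.c_[q[:,:2],np.ones(len(q))];c=np.linalg.lstsq(A,q[:,2],rcond=None)[0]; q=q[abs(A@c-q[:,2])<thr]
    r=cv2.minAreaRect((q[:,:2]*1000).astype(np.float32)); print(s,len(q),"c",np.round(r[0],1),np.round(r[1],1),round(r[2],1),"z",np.median(q[:,2]).round(4),"slope",c[:2].round(4))
E
python3 - <<'E'
from m import *
o=manip.get_obs();print(o["position"],o["ft_force"],o["grip_width"])
v,u=np.mgrid[:480,:640]
for n in("top","scene"):
    im,d,P,W,p=grab(n);save(im,n+"2.png");X,Y,Z=P[...,0],P[...,1],P[...,2]
    fit(P,(X>.485)&(X<.59)&(abs(Y-.03)<.03)&(Z>.058)&(Z<.09),n)
E
```

```text
clock: 7.52
position: [0.4387, 0.0313, 0.0673]
ee_rot: [0.023, 1.0, 0.0, -0.0]
ft_force: [-0.0, 0.8, -2.0]
grip_width: 0.335
grasp_force: 79.2
[0.4386629  0.03127968 0.0673259 ] [-0.03854539  0.82574901 -1.98304016] 0.33544500810914335
top 460 c [527.4  26.9] [44.  86.1] 87.0 z 0.0723 slope [-0.0015 -0.0019]
scene 363 c [527.7  25.9] [44.7 85.9] 86.8 z 0.0726 slope [-0.0239  0.0244]
```

View pics/scene2.png

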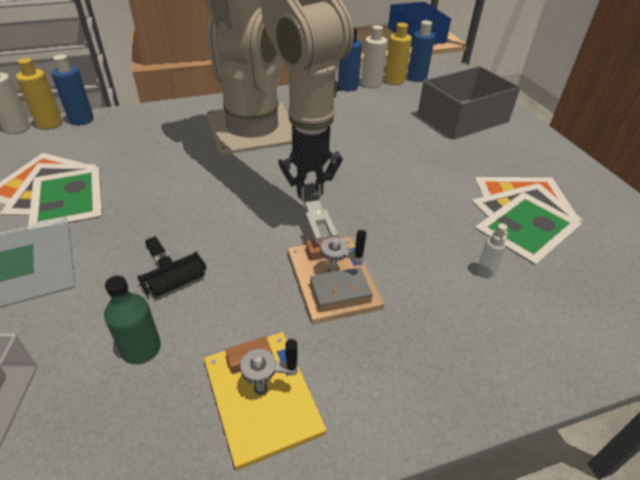

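The strap is held level (top z ≈ 72.5 mm), in line with the stud, with its fork just short of the heel block. Lower it 1 cm and slide it in.

```bash
python3 -m crank '[[[2,0,0,-0.5,0,0,0],[2,0,0,-0.5,0,0,0],[2,0.7,-0.03,0,0,0,0],[2,1,-0.05,0,0,0,0],[2,1,-0.05,0,0,0,0],[2,1,-0.05,0,0,0,0],[2,1,-0.05,0,0,0,0],[2,1,-0.05,0,0,0,0],[2,1,-0.05,0,0,0,0],[2,1,-0.06,0,0,0,0],[2,0.7,-0.04,0,0,0,0],[2,0.3,-0.02,0,0,0,0],[2,0,0,0,0,0,0],[2,0,0,0,0,0,0],[2,0,0,0,0,0,0]]]'
python3 - <<'E'
from m import *
v,u=np.mgrid[:480,:640]
for n in("top","scene"):
    im,d,P,W,p=grab(n);X,Y,Z=P[...,0],P[...,1],P[...,2]
    fit(P,(X>.56)&(X<.68)&(abs(Y-.023)<.03)&(Z>.053)&(Z<.07),n)
    if n=="scene": save(cv2.resize(im[200:340,250:430],None,fx=4,fy=4,interpolation=cv2.INTER_CUBIC),"s3.png")
E
```

```text
clock: 9.5
position: [0.5257, 0.0259, 0.0574]
ee_rot: [0.023, 1.0, -0.0, -0.0]
ft_force: [-0.9, 0.8, -2.4]
grip_width: 0.336
grasp_force: 79.2
top 66 c [620.2  20.7] [43.  75.5] 85.9 z 0.0621 slope [-0.0261  0.0035]
scene 218 c [609.1  20. ] [44.8 97.7] 88.6 z 0.0625 slope [-0.0077  0.0164]
```

View pics/s3.png

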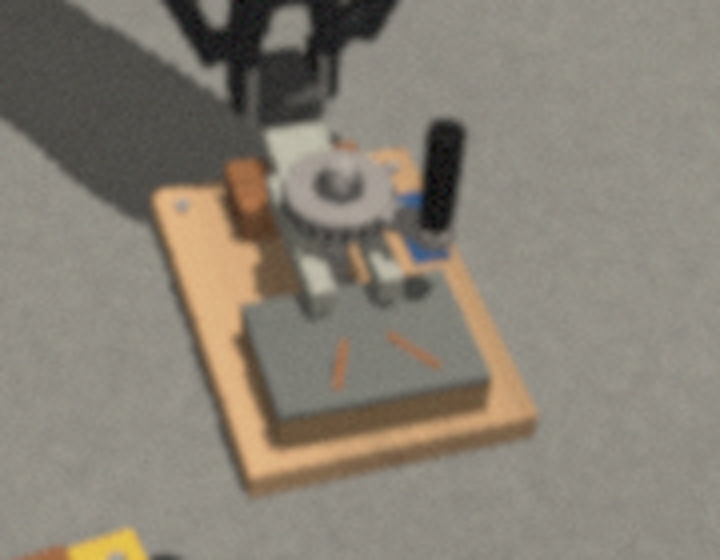

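The fork straddles the stud under the ring and lies over the lino's near edge. Lower it and release.

```bash
python3 -m crank '[[[2,0,0,-0.25,0,0,0],[2,0,0,-0.2,0,0,0],[2,0,0,-0.1,0,0,0],[2,0,0,0,0,0,0]]]'
```

```text
clock: 10.1
position: [0.5258, 0.026, 0.0518]
ee_rot: [0.023, 1.0, 0.0, -0.0]
ft_force: [0.7, -0.2, -1.8]
grip_width: 0.335
grasp_force: 79.2
```

```bash
python3 -m crank '[[[2,0,0,-0.05,0,0,0],[2,0,0,0,0,0,0],[3.3,0,0,0,0,0,0],[4.2,0,0,0,0,0,0],[5,0,0,0,0,0,0],[5,0,0,0,0,0,0],[5,0,0,2,0,0,0],[5,0,0,3,0,0,0],[5,0,0,3,0,0,0],[5,0,0,4,0,0,0],[5,0,0,4,0,0,0],[5,-1,0,2,0,0,0],[5,0,0,0,0,0,0]]]'
python3 - <<'E'
from m import *
for n in("top","scene"):
    im,d,P,W,p=grab(n);X,Y,Z=P[...,0],P[...,1],P[...,2]
    B=(abs(X-.62)<.1)&(abs(Y-.023)<.07)
    fit(P,(X>.50)&(X<.68)&(abs(Y-.023)<.03)&(Z>.049)&(Z<.062),n+" strap")
    m=(X>.49)&(X<.58)&(abs(Y-.026)<.04)&(Z>.067)&(Z<.08);  m.sum()>5 and fit(P,m,n+" grip")
    fit(P,(X>.63)&(X<.72)&(abs(Y-.02)<.06)&(Z>.036)&(Z<.048),n+" lino")
    fit(P,B&(Z>.138)&(Z<.16),n+" handletop")
    fit(P,B&(Z>.1)&(Z<.112)&(X<.635),n+" stud")
    fit(P,B&(Z>.08)&(Z<.096),n+" ring")
    np.savez(n+"4.npz",im=im,P=P)
E
```

```text
clock: 11.72
position: [0.5164, 0.0264, 0.2338]
ee_rot: [0.023, 1.0, -0.001, 0.002]
ft_force: [0.5, 0.8, -0.1]
grip_width: 0.588
grasp_force: 0.0
top strap 73 c [623.5  20.7] [42.9 68.5] 85.6 z 0.0568 slope [-0.0081 -0.0002]
top lino 886 c [673.2  16.9] [99.7 70.4] 86.6 z 0.0424 slope [0.0048 0.0038]
top handletop 51 c [654.3  55.9] [15.3 15.1] 0.4 z 0.1462 slope [-0.0472 -0.0631]
top stud 27 c [617.4  23.2] [11.1 11. ] 90.0 z 0.1059 slope [ 0.0512 -0.027 ]
top ring 326 c [631.4  27.1] [60.7 52.4] 21.5 z 0.088 slope [-0.025  -0.0114]
scene strap 340 c [582.2  21.9] [ 44.5 152.4] 87.1 z 0.0572 slope [-0.0042  0.0012]
scene grip 222 c [523.3  25.6] [30.9 46. ] 86.8 z 0.073 slope [-0.0185 -0.0182]
scene lino 1498 c [669.4  16.5] [101.1  78.1] 87.2 z 0.0433 slope [-0.0067 -0.    ]
scene handletop 63 c [653.3  55.5] [17.2 17. ] 57.7 z 0.1467 slope [-0.1677  0.1028]
scene stud 36 c [616.   21.3] [12.4 12.7] 83.0 z 0.1056 slope [-0.1231  0.1862]
scene ring 433 c [624.5  34.3] [81.6 52.6] 61.9 z 0.0887 slope [-0.0261  0.0032]
```

The strap lies flat in place, with the tail/grip at (523,26) and the top at 57 mm. Now grasp the handle.

```bash
python3 -m crank '[[[5,2,0.4,0,0,0,0],[5,3,0.6,0,0,0,0],[5,4,0.8,0,0,0,0],[5,3,0.7,0,0,0,0],[5,1.8,0.4,0,0,0,0],[5,0,0,-2,0,0,0],[5,0,0,-3,0,0,0],[5,0,0,-3,0,0,0],[5,0,0,-2.5,0,0,0],[5,0,0,-1.5,0,0,0],[5,0,0,-0.3,0,0,0],[5,0,0,0,0,0,0]]]' 20
python3 -m crank '[[[3,0,0,0,0,0,0],[2,0,0,0,0,0,0],[1,0,0,0,0,0,0],[1,0,0,0,0,0,0],[1,0,0,0,0,0,0]]]' 20
python3 - <<'E'
from h import *
o=manip.get_obs();p=np.array(o["position"]);print(p,o["ft_force"])
a0=np.arctan2(p[1]-.0223,p[0]-.6174);print(np.degrees(a0),np.hypot(p[1]-.0223,p[0]-.6174))
a=np.radians(42);r=5
pts=[(r*np.cos(a-np.radians(15*k)),r*np.sin(a-np.radians(15*k))) for k in range(25)]
pts=np.round(pts,2)
print(",".join("[1,%.2f,%.2f,-0.04,0,0,0]"%tuple(q) for q in np.diff(pts,axis=0)))
E
```

```text
clock: 13.32
position: [0.6539, 0.0551, 0.1088]
ee_rot: [0.023, 1.0, 0.0, 0.0]
ft_force: [-0.2, 0.4, -0.3]
grip_width: 0.583
grasp_force: 0.0
clock: 13.95
position: [0.6542, 0.0552, 0.1088]
ee_rot: [0.023, 1.0, 0.0, 0.0]
ft_force: [2.2, 0.2, 3.5]
grip_width: 0.207
grasp_force: 21.2
[0.65422606 0.05516919 0.10879745] [2.22242475 0.15962118 3.50755668]
41.750579633868306 0.04936134275174781
[1,0.74,-1.08,-0.04,0,0,0],[1,0.43,-1.23,-0.04,0,0,0],[1,0.10,-1.30,-0.04,0,0,0],[1,-0.23,-1.29,-0.04,0,0,0],[1,-0.57,-1.17,-0.04,0,0,0],[1,-0.84,-1.00,-0.04,0,0,0],[1,-1.08,-0.74,-0.04,0,0,0],[1,-1.23,-0.43,-0.04,0,0,0],[1,-1.30,-0.10,-0.04,0,0,0],[1,-1.29,0.23,-0.04,0,0,0],[1,-1.17,0.57,-0.04,0,0,0],[1,-1.00,0.84,-0.04,0,0,0],[1,-0.74,1.08,-0.04,0,0,0],[1,-0.43,1.23,-0.04,0,0,0],[1,-0.10,1.30,-0.04,0,0,0],[1,0.23,1.29,-0.04,0,0,0],[1,0.57,1.17,-0.04,0,0,0],[1,0.84,1.00,-0.04,0,0,0],[1,1.08,0.74,-0.04,0,0,0],[1,1.23,0.43,-0.04,0,0,0],[1,1.30,0.10,-0.04,0,0,0],[1,1.29,-0.23,-0.04,0,0,0],[1,1.17,-0.57,-0.04,0,0,0],[1,1.00,-0.84,-0.04,0,0,0]
```

```bash
python3 -m crank '[[[1,0.74,-1.08,-0.04,0,0,0],[1,0.43,-1.23,-0.04,0,0,0],[1,0.10,-1.30,-0.04,0,0,0],[1,-0.23,-1.29,-0.04,0,0,0],[1,-0.57,-1.17,-0.04,0,0,0],[1,-0.84,-1.00,-0.04,0,0,0],[1,0,0,0,0,0,0],[1,0,0,0,0,0,0]]]'
```

```text
clock: 14.95
position: [0.6495, -0.0163, 0.1058]
ee_rot: [0.024, 1.0, 0.0, -0.001]
ft_force: [-3.5, 2.3, 5.6]
grip_width: 0.206
grasp_force: 21.6
```

```bash
python3 -m crank '[[[1,-1.08,-0.74,-0.04,0,0,0],[1,-1.23,-0.43,-0.04,0,0,0],[1,-1.30,-0.10,-0.04,0,0,0],[1,-1.29,0.23,-0.04,0,0,0],[1,-1.17,0.57,-0.04,0,0,0],[1,-1.00,0.84,-0.04,0,0,0],[1,0,0,0,0,0,0]]]'
python3 -m crank '[[[1,-0.74,1.08,-0.04,0,0,0],[1,-0.43,1.23,-0.04,0,0,0],[1,-0.10,1.30,-0.04,0,0,0],[1,0.23,1.29,-0.04,0,0,0],[1,0.57,1.17,-0.04,0,0,0],[1,0.84,1.00,-0.04,0,0,0],[1,0,0,0,0,0,0]]]'
python3 -m crank '[[[1,1.08,0.74,-0.04,0,0,0],[1,1.23,0.43,-0.04,0,0,0],[1,1.30,0.10,-0.04,0,0,0],[1,1.29,-0.23,-0.04,0,0,0],[1,1.17,-0.57,-0.04,0,0,0],[1,1.00,-0.84,-0.04,0,0,0],[1,0,0,0,0,0,0]]]'
```

```text
clock: 15.82
position: [0.579, -0.0114, 0.1037]
ee_rot: [0.023, 1.0, -0.0, 0.0]
ft_force: [3.2, 3.6, 2.1]
grip_width: 0.206
grasp_force: 21.2
clock: 16.7
position: [0.583, 0.0595, 0.1011]
ee_rot: [0.023, 1.0, -0.0, -0.0]
ft_force: [0.3, 1.0, 6.5]
grip_width: 0.201
grasp_force: 21.4
clock: 17.58
position: [0.6547, 0.0544, 0.0989]
ee_rot: [0.024, 1.0, 0.0, 0.001]
ft_force: [3.4, 2.5, 4.7]
grip_width: 0.207
grasp_force: 21.3
```

```bash
python3 -m crank '[[[1,0.74,-1.08,-0.04,0,0,0],[1,0.43,-1.23,-0.04,0,0,0],[1,0.10,-1.30,-0.04,0,0,0],[1,-0.23,-1.29,-0.04,0,0,0],[1,-0.57,-1.17,-0.04,0,0,0],[1,-0.84,-1.00,-0.04,0,0,0],[1,0,0,0,0,0,0]]]'
python3 -m crank '[[[1,-1.08,-0.74,-0.04,0,0,0],[1,-1.23,-0.43,-0.04,0,0,0],[1,-1.30,-0.10,-0.04,0,0,0],[1,-1.29,0.23,-0.04,0,0,0],[1,0,0,0,0,0,0],[1,0,0,0,0,0,0]]]'
python3 - <<'E'
from m import *
im,d,P,W,p=grab("scene");X,Y,Z=P[...,0],P[...,1],P[...,2]
m=(abs(X-.6174)<.026)&(abs(Y-.0223)<.026)&(Z>.06)&(Z<.09)
print(m.sum(),np.percentile(Z[m],[25,50,75,90]))
print(manip.get_obs()["ft_force"])
t=np.radians(42-360-150)
for st in(15,):
    pts=np.round([(5*np.cos(t-np.radians(st*k)),5*np.sin(t-np.radians(st*k))) for k in range(4)],2);print(np.diff(pts,axis=0))
t-=np.radians(45)
pts=np.round([(5*np.cos(t-np.radians(6*k)),5*np.sin(t-np.radians(6*k))) for k in range(22)],2)
for i,q in enumerate(np.diff(pts,axis=0)):print(195+6*(i+1),q)
E
```

```text
clock: 18.45
position: [0.6484, -0.0171, 0.0958]
ee_rot: [0.024, 1.0, -0.0, -0.002]
ft_force: [-1.9, 1.8, 6.2]
grip_width: 0.2
grasp_force: 21.6
clock: 19.2
position: [0.6003, -0.0255, 0.0946]
ee_rot: [0.023, 1.0, 0.0, -0.0]
ft_force: [1.0, 4.0, 2.1]
grip_width: 0.203
grasp_force: 21.2
499 [0.07282497 0.07434791 0.0756063  0.07704838]
[0.97144557 4.00491132 2.08716986]
[[-1.17  0.57]
 [-1.    0.84]
 [-0.74  1.08]]
201 [-0.21  0.48]
207 [-0.16  0.5 ]
213 [-0.11  0.51]
219 [-0.05  0.52]
225 [0.   0.52]
231 [0.05 0.52]
237 [0.11 0.51]
243 [0.16 0.5 ]
249 [0.21 0.48]
255 [0.27 0.45]
261 [0.3  0.43]
267 [0.35 0.39]
273 [0.39 0.35]
279 [0.43 0.3 ]
285 [0.45 0.27]
291 [0.48 0.21]
297 [0.5  0.16]
303 [0.51 0.11]
309 [0.52 0.05]
315 [0.52 0.  ]
321 [ 0.52 -0.05]
```

```bash
python3 -m crank '[[[1,-1.17,0.57,-0.04,0,0,0],[1,-1,0.84,-0.04,0,0,0],[1,-0.74,1.08,-0.04,0,0,0],[1,-0.21,0.48,-0.02,0,0,0],[1,-0.16,0.5,-0.02,0,0,0],[1,-0.11,0.51,-0.02,0,0,0],[1,0,0,0,0,0,0],[1,0,0,0,0,0,0]]]'
python3 -m crank '[[[1,-0.05,0.52,-0.02,0,0,0],[1,0,0.52,-0.01,0,0,0],[1,0.05,0.52,-0.02,0,0,0],[1,0,0,0,0,0,0],[1,0,0,0,0,0,0]]]'
python3 -m crank '[[[1,0.11,0.51,-0.02,0,0,0],[1,0.16,0.5,-0.01,0,0,0],[1,0,0,0,0,0,0],[1,0,0,0,0,0,0]]]'
```

```text
clock: 20.25
position: [0.5671, 0.0136, 0.0929]
ee_rot: [0.023, 1.0, -0.0, -0.0]
ft_force: [2.2, 0.3, 2.9]
grip_width: 0.203
grasp_force: 21.0
clock: 20.88
position: [0.567, 0.0296, 0.0924]
ee_rot: [0.023, 1.0, 0.0, -0.0]
ft_force: [-1.0, 0.4, 4.7]
grip_width: 0.202
grasp_force: 21.2
clock: 21.38
position: [0.5697, 0.0395, 0.0921]
ee_rot: [0.023, 1.0, 0.0, -0.0]
ft_force: [-0.9, 2.4, 4.6]
grip_width: 0.206
grasp_force: 21.3
```

```bash
python3 -m crank '[[[1,0.21,0.48,-0.02,0,0,0],[1,0.27,0.45,-0.01,0,0,0],[1,0,0,0,0,0,0],[1,0,0,0,0,0,0]]]'
python3 -m crank '[[[1,0.3,0.43,-0.02,0,0,0],[1,0,0,0,0,0,0],[1,0,0,0,0,0,0]]]'
python3 -m crank '[[[1,0.35,0.39,-0.02,0,0,0],[1,0,0,0,0,0,0],[1,0,0,0,0,0,0]]]'
```

```text
clock: 21.88
position: [0.5744, 0.0489, 0.0918]
ee_rot: [0.023, 1.0, 0.0, -0.0]
ft_force: [-2.2, 3.0, 5.9]
grip_width: 0.204
grasp_force: 21.3
clock: 22.25
position: [0.5775, 0.0532, 0.0917]
ee_rot: [0.023, 1.0, 0.0, -0.0]
ft_force: [-2.7, 4.3, 4.7]
grip_width: 0.203
grasp_force: 21.3
clock: 22.62
position: [0.5812, 0.0572, 0.0916]
ee_rot: [0.023, 1.0, 0.0, 0.0]
ft_force: [-2.8, 4.3, 5.2]
grip_width: 0.204
grasp_force: 21.4
```

```bash
python3 -m crank '[[[1,0.39,0.35,-0.02,0,0,0],[1,0,0,0,0,0,0],[1,0,0,0,0,0,0]]]'
python3 -m crank '[[[1,0.43,0.3,-0.02,0,0,0],[1,0,0,0,0,0,0],[1,0,0,0,0,0,0]]]'
```

```text
clock: 23.0
position: [0.585, 0.0607, 0.0916]
ee_rot: [0.023, 1.0, 0.0, 0.0]
ft_force: [-2.9, 4.2, 7.3]
grip_width: 0.202
grasp_force: 21.5
clock: 23.38
position: [0.5892, 0.0638, 0.0915]
ee_rot: [0.023, 1.0, 0.0, -0.0]
ft_force: [-4.8, 3.5, 8.2]
grip_width: 0.205
grasp_force: 21.7
```

```bash
python3 -m crank '[[[1,0.45,0.27,0,0,0,0],[1,0,0,0,0,0,0],[1,0,0,0,0,0,0]]]'; python3 - <<'E'
from h import *
o=manip.get_obs();p=np.array(o["position"])-[.6174,.0223,0];a=np.arctan2(p[1],p[0]);F=o["ft_force"];print(np.degrees(a),np.hypot(*p[:2]),"push",-(F[0]*np.sin(a)-F[1]*np.cos(a)),"rad",F[0]*np.cos(a)+F[1]*np.sin(a))
E
```

```text
clock: 23.75
position: [0.5936, 0.0664, 0.0915]
ee_rot: [0.023, 1.0, 0.0, -0.0]
ft_force: [-5.7, 2.8, 9.2]
grip_width: 0.207
grasp_force: 21.8
118.39401294322397 0.05013051798522931 push 3.6666555525530526 rad 5.19306907091573
```

```bash
python3 -m crank '[[[1,0.48,0.21,0,0,0,0],[1,0,0,0,0,0,0],[1,0,0,0,0,0,0]]]'; python3 - <<'E'
from h import *
o=manip.get_obs();p=np.array(o["position"])-[.6174,.0223,0];a=np.arctan2(p[1],p[0]);F=o["ft_force"];print(np.degrees(a),np.hypot(*p[:2]),"push",-(F[0]*np.sin(a)-F[1]*np.cos(a)),"rad",F[0]*np.cos(a)+F[1]*np.sin(a))
E
```

```text
clock: 24.12
position: [0.5982, 0.0685, 0.0914]
ee_rot: [0.023, 1.0, 0.0, -0.0]
ft_force: [-6.6, 3.8, 11.2]
grip_width: 0.206
grasp_force: 21.9
112.59523438033666 0.050020245162885134 push 4.618890836147746 rad 5.995745614468008
```

```bash
python3 -m crank '[[[2.2,0,0,0,0,0,0],[3,0,0,0,0,0,0],[3,0,0,0,0,0,0],[3,0,0,1,0,0,0],[3,0,0,2,0,0,0],[3,0,0,3,0,0,0],[3,0,0,4,0,0,0],[3,-1,0,3,0,0,0],[3,-3,0,0,0,0,0],[3,-4,0,0,0,0,0],[3,-3,0,0,0,0,0],[3,0,0,0,0,0,0]]]'
python3 - <<'E'
from m import *
for n in("scene","top"):
    im,d,P,W,p=grab(n);X,Y,Z=P[...,0],P[...,1],P[...,2]
    B=(abs(X-.62)<.1)&(abs(Y-.023)<.07)
    m=(X>.50)&(X<.68)&(abs(Y-.023)<.03)&(Z>.049)&(Z<.062); m.sum()>20 and fit(P,m,n+" strap")
    fit(P,(X>.63)&(X<.72)&(abs(Y-.02)<.06)&(Z>.036)&(Z<.048),n+" lino")
    q=P[B&(Z>.12)&(Z<.14)]; print(n,"handle",len(q),q.mean(0).round(4) if len(q) else "")
    if n=="scene": save(cv2.resize(im[180:340,230:430],None,fx=4,fy=3.7,interpolation=cv2.INTER_CUBIC),"s5.png")
E
```

```text
clock: 25.62
position: [0.4877, 0.0684, 0.2225]
ee_rot: [0.023, 1.0, -0.001, 0.001]
ft_force: [-0.2, -0.0, -0.1]
grip_width: 0.35
grasp_force: 0.0
scene strap 343 c [582.9  21.5] [ 44.2 151.1] 87.4 z 0.0572 slope [-0.0068  0.0144]
scene lino 1493 c [669.6  16.7] [101.2  76.9] 86.7 z 0.0433 slope [-0.0067  0.0009]
scene handle 85 [0.6004 0.0668 0.1274]
top strap 349 c [602.   21.8] [ 43.9 111.8] 87.0 z 0.0565 slope [0.     0.0107]
top lino 1019 c [673.2  17.1] [100.1  70.3] 86.6 z 0.0426 slope [-0.0026  0.0019]
top handle 55 [0.5982 0.0684 0.1284]
```

View pics/s5.png

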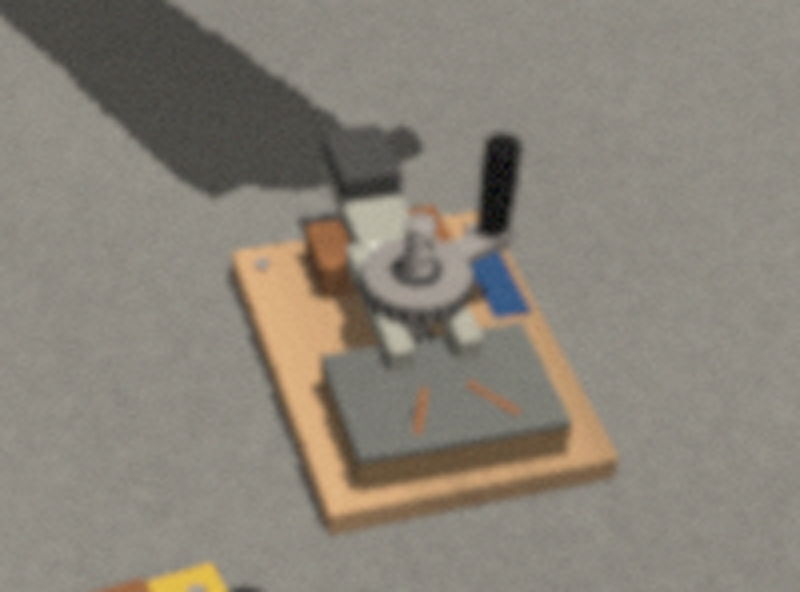

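The ring sits down on the strap, the handle stayed where I left it, and the strap and lino haven't moved. Handing in.

```bash
python3 -c "
from workcell import job
print(job.hand_in())"
```

```text
the job is handed in; nothing more can be done
None
```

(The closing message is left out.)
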